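# Hold a circuit board in the bench scanner's slot

### The arm

A 6-joint arm with a two-finger parallel gripper is mounted at the origin on the work surface. World frame = base frame: x ahead of the robot, y to its left, z up, the work surface at z = 0. Lengths are in m, angles in rad, forces in N, time in s.
With the tool pointing down it reaches from about 0.4 to 0.825 m from the base axis. Payload 7 kg.
Tool frame: the origin (TCP) lies on the centre line of the jaws, within the pads' length; the fingertips stand 22 mm ahead of it and the grasp point (between the pads) lies 3 mm ahead of it; z points along the fingers, y is the line along which they close (so a half turn about z gives the same grasp; the last joint's range is limited). The gripper opens to 88 mm and grips with 3 to 60 N. Pads are 19 mm wide; open, the fingers measure 130 mm over their backs; the gripper's body (78 mm by 193 mm) begins 47 mm behind the grasp point.
Start: joints at [-0.868, 0.359, 0.012, 0, -1.224, -0.288], TCP at [0.272, -0.618, 0.249] pointing down, gripper open.
Joint ranges: [-3.07, 3.07], [-1.43, 2.12], [-1.02, 1.25], [-3.03, 1.67], [-3.05, -0], [-3.03, 3.03]. Speed limits (rad/s): [2.39, 2.39, 3.01, 3.14, 3.14, 3.14].

### API

Orientations are given as [roll, pitch, yaw] about the fixed x, y, z axes, in that order (R = Rz(yaw) Ry(pitch) Rx(roll)).
In Python, from station import monitor, viewer, order gives the robot as it stands. The module is installed in compiled form; this text tells all that it offers.
- The arm moves only by the tool servo_tool, never from a script. Its argument "targets" is a list of rows, each an object with "angular": the turn, a rotation vector about the tool's x, y, z in degrees, a list of three; "xyz": the shift along the tool's x, y, z in cm, a list of three; "claw": the finger opening in cm, from 0 to 8.76. A call has 1 to 20 rows; each row shifts and turns the commanded pose from where the row before left it, along the tool's axes as they then stand; what a row does not reach is not made up. A row lasts 1/10 s, in which the tool goes at most 50 mm and 8.59 degrees, less where a joint would pass 70% of its speed; a pose out of reach is approached as far as the arm can. A call is refused whole if a number of a shift passes 5 or a number of a turn 8.59, either way. A call with a gripper value outside its range is refused whole. The fingers move at their own pace and stop on an object; "force" is the grip in N (left out, the last holds). Time passes only in rows, so rows that do not move let the fingers close. It gives the time, the measured TCP pose, the force, the opening and the grip force at its end, in the units of the state.
- monitor.get_state(): the state, without advancing time (a new reading comes with each control period).
- viewer.grab_frame(name): name is "scene" or "top"; returns a dict with "color" (400x640x3 uint8, blue, green, red), "fovy" (degrees; the focal length in pixels is half the picture's height over the tangent of half this angle, whatever the lens; pixels are square), "cx", "cy" (the principal point, pixels), "k1" (the pictures are not rectified: a ray, as slopes to the right and down, at radius r is drawn at 1 + k1 r^2 times it, then the intrinsics apply), "R" (3x3) and "t" (3): a world point X has camera coordinates R X + t. Camera axes: x right, y down, z forward; pixel columns grow to the right and rows downward; lengths in m; the calibration is good to about 2 mm. A picture is of the moment at which its call begins. There is no depth.
- order.job_done(): hands the job in; it is judged then, once.
The state is a dict: "t": time; "q": joint angles; "qd": joint speeds; "joint_efforts": joint torques, N m; "eef_pos": TCP position; "ee_rot": TCP orientation; "force": force on the tool from outside, world axes, zero at the start; "moment": the same for the moment, N m; "width": finger opening in m; "gripper_force": force on a finger pad.
Only numpy, scipy, OpenCV 4.12 (cv2) and the standard library are available. Lean on these libraries where they do the work, as an engineer would, in place of code of your own. Each camera call takes 0.05 s, during which the arm holds its last target. There are 200 camera calls.

### The job

First raise the bench scanner's stiff-hinged screen to about 100 degrees open, just past upright, and leave it standing there. Then take the green circuit board with the yellow line out of the rack, pass it straight down through the orange-framed slot in the scanner's top without forcing it, and stop when the yellow line is level with that top. Finish while still holding it there in the gripper, hanging clear of the scanner's floor, and leave everything else on the bench alone.

Things in the scene. Friction and masses are not known exactly. Their poses are not given: they have to be found in the camera images.
- scanner: Fixed grey box with a white top (the guard plate), 180 x 180 mm and 100 mm high; origin at the centre of its underside, x from its front (facing the robot) to its back, z up. Hollow, walls 8 mm; the guard plate is 12 mm thick and flat on top, with the slot through it; the inner floor is 80 mm below the guard's top.
- slot (a point): Centre of the slot's mouth, at the level of the guard's top, 35 mm in front of the scanner's centre. Axes as the scanner's: the slot is 10 mm wide along x and 52 mm long along y (2 mm more than the board each way), with a small 3 mm chamfer at the mouth and a flush orange frame painted round it.
- screen (a joint): Opening angle of the screen, rad: 0 lying flat over the guard (shut), 1.57 upright, 1.75 (100 degrees) wanted, 2.4 at its stop; starts between 0.35 and 0.7. The hinge is stiff and the screen stays wherever it is left; moving it takes about 2 to 4 N at the bar.
- screen_hinge (a point): Centre of the screen's hinge line, fixed on the scanner, 75 mm behind the scanner's centre and 111 mm above its underside; the hinge line runs along the scanner's y axis. The screen is a black panel 170 mm wide, 135 mm long from the hinge, 10 mm thick.
- screen_bar (a point): Middle of the round red pull bar on the screen's free edge: 10 mm thick, 120 mm long, parallel to the hinge line and 170 mm from it, 35 mm beyond the panel's edge, on two 8 mm arms at its ends. With the screen at angle a it is 170 mm x cos(a) in front of the hinge (scanner's -x) and 170 mm x sin(a) above it. Pinched from above, it turns in the fingers as the screen swings.
- board: The board to be scanned: green circuit board in a black frame 8 mm thick (x), 50 mm wide (y), 95 mm tall, with a green grip block on top 14 mm thick (x), 30 mm wide (y), 36 mm tall, 131 mm in all, 60 to 130 g. Origin at the centre of its lower edge, z up. Front and back are alike, so half a turn about z makes no difference. It starts upright in one of the rack's two pockets.
- board_line (a point): Middle of the yellow line (5 mm tall, on both faces), 45 mm above the board's lower edge.
- board_grip (a point): Centre of the green grip block, 113 mm above the board's lower edge.
- rack: Fixed black block 60 x 170 x 30 mm (x, y, z) with two pockets 22 mm deep in its top, 42 mm either side of its centre along y; origin at the centre of its underside. The boards stand in the pockets, lower edges 8 mm above the table, widths along the rack's y; 30 mm out of the pocket clears it.
- spare_board: Bystander: blue board of the same size with a blue grip and no yellow line, in the other pocket of the rack.
- screwdriver: Bystander: blue screwdriver lying on the table.
- solder_spool: Bystander: yellow spool, 56 mm across, 50 mm tall.
- flux_bottle: Bystander: amber bottle, 40 mm across, 90 mm tall.
- multimeter: Bystander: orange multimeter lying flat, 80 x 150 x 34 mm.
- tweezers: Bystander: steel tweezers lying flat, 110 mm long.

How it is judged:
By the outcome, as a careful person would: the job done as asked, in the order asked, and still so for the second after the job is handed in, while the arm keeps its last pose, push and grip.
It also fails if it takes over 64 s, if anything falls off the work surface, if the arm or the gripper's body presses on something with over 40 N, if the wrist force passes 120 N, or if a joint passes its speed limit or range.

## Working session

There is one attempt and no reset: what is moved stays moved. The work goes in short steps, Python scripts to look and compute and a tool call to move; the robot and the scene stay as the last step left them, time stands still between calls to the robot, and variables do not carry over. Pictures are saved under pics/ and viewed, at most 10 in all, crops included, and the job is handed in when it is done.

Besides the shell and the picture viewer there is one more tool, called after "Emit:" by a JSON object that holds its "method" and its "body". servo_tool: Moves the arm, as the interface text tells. Its arguments: {"type":"object","properties":{"targets":{"type":"array"},"force":{"type":"number"}},"required":["targets"]}

```bash
mkdir -p pics
cat > h.py <<'E'
import numpy as np, cv2
from station import monitor, viewer, order
def grab(n):
    return viewer.grab_frame(n)
def K(f):
    fl=200/np.tan(np.radians(f["fovy"])/2); return np.array([[fl,0,f["cx"]],[0,fl,f["cy"]],[0,0,1.]])
def dist(f): return np.array([f["k1"],0,0,0,0.])
def proj(f,X):
    R=np.array(f["R"]);t=np.array(f["t"])
    return cv2.projectPoints(np.array(X,float).reshape(-1,1,3),cv2.Rodrigues(R)[0],t,K(f),dist(f))[0][:,0]
def ray(f,uv):
    n=cv2.undistortPointsIter(np.array(uv,float).reshape(-1,1,2),K(f),dist(f),None,None,(3,100,1e-10))[:,0]
    R=np.array(f["R"]);t=np.array(f["t"])
    return -R.T@t, (R.T@np.c_[n,np.ones(len(n))].T).T
def onplane(f,uv,z):
    c,d=ray(f,uv); return c+d*((z-c[2])/d[:,2])[:,None]
E
python3 - <<'E'
from h import *
for n in("scene","top"):
    f=grab(n); cv2.imwrite(f"pics/{n}0.png",f["color"]); print(n,f["fovy"],f["cx"],f["cy"],f["k1"],-np.array(f["R"]).T@f["t"],np.round(f["R"],3).tolist())
print(monitor.get_state())
E
```

```text
scene 51.924320506787 320.1884921168579 196.54346325086186 -0.008296603714675624 [1.41217809 0.22656206 0.77950724] [[-0.292, 0.956, -0.021], [0.563, 0.154, -0.812], [-0.773, -0.249, -0.583]]
top 57.911389471459366 322.52241037624856 198.67319344710634 0.002047834724366469 [ 0.3825554  -0.05461857  0.9854423 ] [[0.024, -1.0, -0.007], [-0.985, -0.022, -0.169], [0.169, 0.011, -0.986]]
{'t': 0.1, 'q': array([-8.67895539e-01,  3.59349255e-01,  1.11497641e-02, -3.25289821e-04,
       -1.22409695e+00, -2.88114045e-01]), 'qd': array([ 7.11081326e-04, -1.48709425e-03,  3.24259274e-03,  4.66299181e-04,
       -6.36735079e-04,  7.70917019e-05]), 'joint_efforts': array([-8.44107090e-04, -5.84161949e+01,  2.93752295e+01,  7.01558232e+00,
        1.01333534e-02, -5.06027800e-05]), 'eef_pos': array([ 0.27184903, -0.6173933 ,  0.24769104]), 'ee_rot': array([ 3.14006748e+00, -1.33087931e-04, -2.72691657e+00]), 'force': array([ 0.18599102, -0.31599134,  0.4542976 ]), 'moment': array([ 0.01588487,  0.05088057, -0.0345203 ]), 'gripper_force': 0.0, 'width': 0.08774629221769455}
```

View pics/scene0.png

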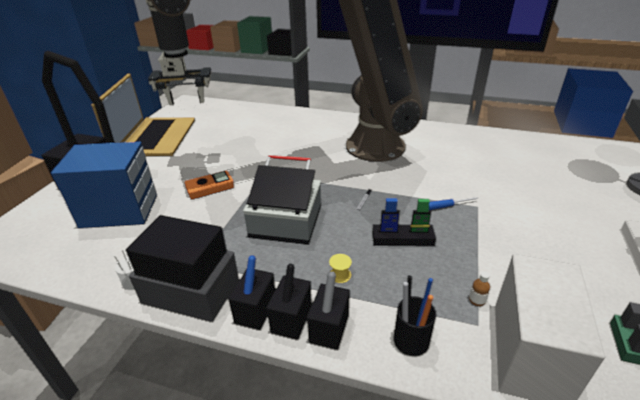

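View pics/top0.png

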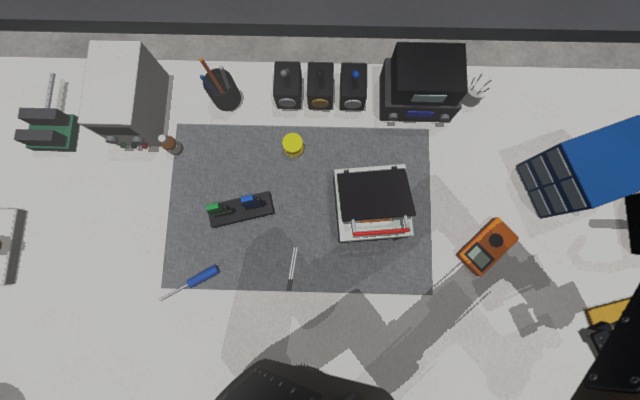

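The scene view shows the scanner at (285,205), its red bar at (290,158), and the green board at (421,215) in the rack. The top view shows the scanner at (375,203), red bar at (380,228), and the rack at (240,210) with the green grip at (213,208).

Run:
```python
from h import *
a=cv2.imread("pics/top0.png");
c1=cv2.resize(a[155:250,325:425],None,fx=5,fy=5,interpolation=cv2.INTER_CUBIC)
b=cv2.imread("pics/scene0.png")
c2=cv2.resize(b[145:250,235:335],None,fx=3,fy=3,interpolation=cv2.INTER_CUBIC)
o=np.zeros((480,800,3),np.uint8);o[:475,:500]=c1;o[:315,500:]=c2
cv2.imwrite("pics/crop0.png",o)
for n in("scene","top"):
    im=cv2.imread(f"pics/{n}0.png"); hsv=cv2.cvtColor(im,cv2.COLOR_BGR2HSV)
    for name,lo,hi in(("red",(0,150,90),(6,255,255)),("red2",(174,150,90),(180,255,255)),("green",(50,120,50),(75,255,255)),("blue",(105,150,60),(125,255,255)),("orange",(7,120,90),(18,255,255)),("yellow",(22,120,80),(35,255,255))):
        m=cv2.inRange(hsv,lo,hi)
        k,l,s,ce=cv2.connectedComponentsWithStats(m)
        for i in range(1,k):
            if s[i,4]>7 and 180<ce[i][0]<500 and 130<ce[i][1]<270:print(n,name,s[i].tolist(),ce[i].round(1))
```

```text
scene red [270, 156, 38, 4, 74] [289.6 157.7]
scene green [417, 199, 12, 13, 122] [422.7 205.4]
scene green [413, 215, 16, 9, 83] [420.8 219.6]
scene green [412, 228, 4, 3, 12] [413.5 229. ]
scene green [423, 228, 5, 3, 12] [424.8 228.9]
scene blue [386, 199, 11, 13, 126] [390.8 205.1]
scene blue [429, 200, 25, 10, 164] [440.3 204.1]
scene blue [382, 215, 16, 16, 162] [389.4 223.2]
scene orange [185, 171, 48, 28, 654] [207. 186.]
scene yellow [411, 225, 19, 2, 37] [419.8 225.5]
scene yellow [330, 254, 21, 29, 442] [340.7 267.4]
top red [353, 229, 57, 7, 181] [380.7 231.8]
top green [206, 203, 13, 8, 68] [212.  206.5]
top blue [241, 195, 12, 8, 68] [246.5 198.4]
top orange [360, 218, 31, 5, 50] [375.5 220.2]
top orange [458, 218, 60, 58, 1149] [489.8 243. ]
top yellow [282, 133, 22, 24, 405] [292.5 144.5]
```

View pics/crop0.png

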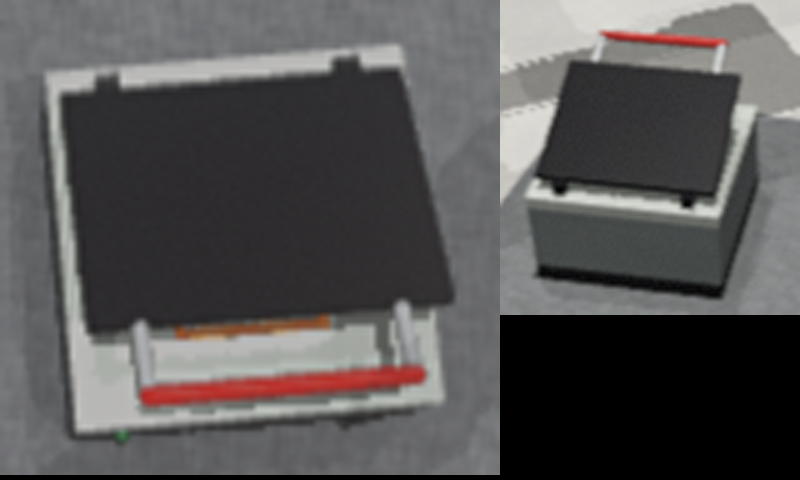

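The crop shows the plate corners at about (45,72), (402,45), (75,435), (443,402), the bar from (140,396) to (424,374), and in the scene half the bar from (602,37) to (724,43).

```bash
cat >> h.py <<'E'
def tri(f1,uv1,f2,uv2):
    out=[]
    for a,b in zip(np.atleast_2d(uv1),np.atleast_2d(uv2)):
        c1,d1=ray(f1,[a]);c2,d2=ray(f2,[b]);d1=d1[0]/np.linalg.norm(d1);d2=d2[0]/np.linalg.norm(d2)
        s=np.linalg.lstsq(np.c_[d1,-d2],c2-c1,rcond=None)[0]
        p,q=c1+s[0]*d1,c2+s[1]*d2; out.append(np.r_[(p+q)/2,np.linalg.norm(p-q)])
    return np.array(out)
E
python3 - <<'E'
from h import *
np.set_printoptions(precision=4,suppress=True)
T=grab("top");S=grab("scene")
ct=lambda p:(np.array(p)+.5)/5-.5+[325,155]
cs=lambda p:(np.array(p)-[500,0]+.5)/3-.5+[235,145]
P=onplane(T,ct([(45,72),(402,45),(443,402),(75,435)]),0.1)
print(P,np.linalg.norm(P-np.roll(P,-1,0),axis=1))
c=P.mean(0);fx=(P[0]+P[1]-P[2]-P[3])[:2];lx=(P[0]+P[3]-P[1]-P[2])[:2]
print("centre",c,"yaw",np.degrees([np.arctan2(fx[1],fx[0]),np.arctan2(-lx[0],lx[1])]))
y=np.mean([np.arctan2(fx[1],fx[0]),np.arctan2(-lx[0],lx[1])]);R=np.array([[np.cos(y),-np.sin(y)],[np.sin(y),np.cos(y)]])
Q=tri(T,ct([(140,396),(424,374)]),S,cs([(724,43),(602,37)]));print(Q)
for q in Q: print("scanner frame",(q[:2]-c[:2])@R,q[2]-.111)
# plate corners in scene far edge: check
print(proj(S,P))
# grips
g=onplane(T,[(212,206.5),(246.5,198.4)],.139);print("grip tops",g, np.linalg.norm(g[0]-g[1]))
print("tri grips",tri(T,[(212,206.5),(246.5,198.4)],S,[(422.7,205.4),(390.8,205.1)]))
print("line",onplane(S,[(411,225.5),(429.5,225.5)],.053))
# rack
im=T["color"];m=(im.max(2)<45).astype(np.uint8);m[:, :195]=0;m[:,285:]=0;m[:185]=0;m[235:]=0
c=cv2.findContours(m,0,2)[0];c=max(c,key=cv2.contourArea);r=cv2.minAreaRect(c);print(r);b=onplane(T,cv2.boxPoints(r),.03);print(b)
E
```

```text
[[ 0.6107 -0.0707  0.1   ]
 [ 0.6287 -0.2505  0.1   ]
 [ 0.4494 -0.2679  0.1   ]
 [ 0.4292 -0.0887  0.1   ]] [0.1807 0.1801 0.1803 0.1825]
centre [ 0.5295 -0.1695  0.1   ] yaw [5.5985 6.0838]
[[ 0.4433 -0.115   0.1763  0.001 ]
 [ 0.4557 -0.2401  0.1717  0.0044]]
scanner frame [-0.0802  0.0629] 0.0652992089786145
scanner frame [-0.0807 -0.0628] 0.06073344123512424
[[306.7191 217.1463]
 [242.1901 210.1612]
 [262.6218 174.9433]
 [320.1952 179.7981]]
grip tops [[0.5028 0.2166 0.139 ]
 [0.5241 0.1358 0.139 ]] 0.08353037989195491
tri grips [[0.5056 0.2206 0.1211 0.0034]
 [0.5273 0.1388 0.1213 0.0021]]
line [[0.5139 0.1965 0.053 ]
 [0.5005 0.245  0.053 ]]
((228.13682556152344, 212.35379028320312), (9.907115936279297, 11.558300971984863), 29.05460548400879)
[[0.4959 0.2257 0.03  ]
 [0.5235 0.2126 0.03  ]
 [0.511  0.1885 0.03  ]
 [0.4836 0.2017 0.03  ]]
```

Emit:
{"method": "servo_tool", "body": {"targets": [{"xyz": [-2.8, 2.75, 0], "angular": [0, 0, 0], "claw": 2.4}, {"xyz": [-2.8, 2.75, 0], "angular": [0, 0, 0], "claw": 2.4}, {"xyz": [-2.8, 2.75, 0], "angular": [0, 0, 0], "claw": 2.4}, {"xyz": [-2.8, 2.75, 0], "angular": [0, 0, 0], "claw": 2.4}, {"xyz": [-2.8, 2.75, 0], "angular": [0, 0, 0], "claw": 2.4}, {"xyz": [-2.8, 2.75, 0], "angular": [0, 0, 0], "claw": 2.4}, {"xyz": [-2.8, 2.75, 0], "angular": [0, 0, 0], "claw": 2.4}, {"xyz": [-2.8, 2.75, 0], "angular": [0, 0, 0], "claw": 2.4}, {"xyz": [-2.8, 2.75, 0], "angular": [0, 0, 0], "claw": 2.4}, {"xyz": [-2.8, 2.75, 0], "angular": [0, 0, 0], "claw": 2.4}, {"xyz": [-2.8, 2.75, 0], "angular": [0, 0, 0], "claw": 2.4}, {"xyz": [-2.8, 2.75, 0], "angular": [0, 0, 0], "claw": 2.4}]}}

```text
t: 1.4
eef_pos: [0.4467, -0.1787, 0.2487]
ee_rot: [-3.141, 0.0, -2.727]
force: [0.9, -0.4, -0.8]
width: 0.0239
gripper_force: 0.0
```

Emit:
{"method": "servo_tool", "body": {"targets": [{"xyz": [0, 0, 0], "angular": [0, 0, -8], "claw": 2.4}, {"xyz": [0, 0, 0], "angular": [0, 0, -8], "claw": 2.4}, {"xyz": [0, 0, 0], "angular": [0, 0, -8], "claw": 2.4}, {"xyz": [0, 0, 0], "angular": [0, 0, -8], "claw": 2.4}, {"xyz": [0, 0, 0], "angular": [0, 0, -8], "claw": 2.4}, {"xyz": [0, 0, 0], "angular": [0, 0, -8], "claw": 2.4}, {"xyz": [0, 0, 0], "angular": [0, 0, -8], "claw": 2.4}, {"xyz": [0, 0, 0], "angular": [0, 0, -8], "claw": 2.4}, {"xyz": [0, 0, 0], "angular": [0, 0, -8], "claw": 2.4}, {"xyz": [0, 0, 0], "angular": [0, 0, 0], "claw": 2.4}, {"xyz": [0, 0, 0], "angular": [0, 0, 0], "claw": 2.4}]}}

```text
t: 2.5
eef_pos: [0.4464, -0.1803, 0.2485]
ee_rot: [3.142, 0.0, -1.474]
force: [-0.7, -0.5, -0.1]
width: 0.0239
gripper_force: 0.0
```

Emit:
{"method": "servo_tool", "body": {"targets": [{"xyz": [-0.2, -0.2, 1.5], "angular": [0, 0, 0], "claw": 2.4}, {"xyz": [0, 0, 1.5], "angular": [0, 0, 0], "claw": 2.4}, {"xyz": [0, 0, 1.0], "angular": [0, 0, 0], "claw": 2.4}, {"xyz": [0, 0, 0.2], "angular": [0, 0, 0], "claw": 2.4}]}}

```text
t: 2.9
eef_pos: [0.4476, -0.1781, 0.2054]
ee_rot: [3.14, 0.0, -1.472]
force: [0.4, -0.2, 0.2]
width: 0.0238
gripper_force: 0.0
```

Run:
```python
from h import *
a=grab("top")["color"];b=grab("scene")["color"]
o=np.hstack([cv2.resize(a[165:265,330:430],None,fx=4,fy=4,interpolation=2),cv2.resize(b[110:210,240:340],None,fx=4,fy=4,interpolation=2)])
cv2.imwrite("pics/c1.png",o)
```

```text
(no output)
```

View pics/c1.png

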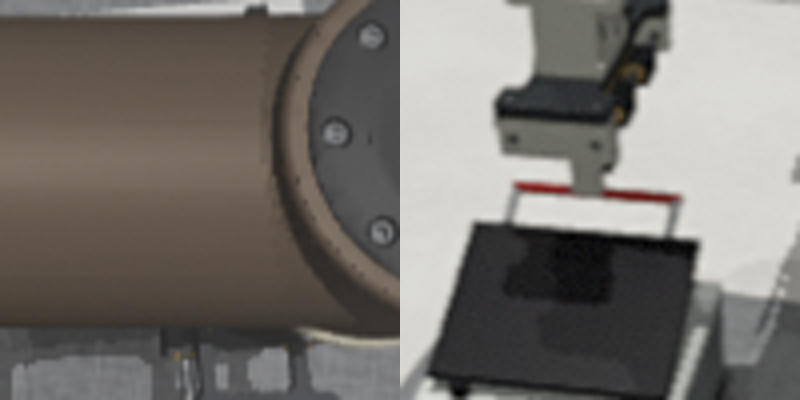

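The arm hides the top view. In the scene half the finger stands at the bar's middle, (588,190), so I go down and pinch.

Emit:
{"method": "servo_tool", "body": {"targets": [{"xyz": [0, 0, 0.5], "angular": [0, 0, 0], "claw": 2.4}, {"xyz": [0, 0, 0.5], "angular": [0, 0, 0], "claw": 2.4}, {"xyz": [0, 0, 0.5], "angular": [0, 0, 0], "claw": 2.4}, {"xyz": [0, 0, 0.3], "angular": [0, 0, 0], "claw": 2.4}, {"xyz": [0, 0, 0], "angular": [0, 0, 0], "claw": 2.4}]}}

```text
t: 3.5
eef_pos: [0.448, -0.1781, 0.1881]
ee_rot: [3.141, 0.0, -1.47]
force: [-0.2, 0.1, -0.5]
width: 0.0238
gripper_force: 0.0
```

Emit:
{"method": "servo_tool", "body": {"targets": [{"xyz": [0, 0, 0], "angular": [0, 0, 0], "claw": 0.6}, {"xyz": [0, 0, 0], "angular": [0, 0, 0], "claw": 0.6}, {"xyz": [0, 0, 0], "angular": [0, 0, 0], "claw": 0.6}, {"xyz": [0, 0, 0], "angular": [0, 0, 0], "claw": 0.6}, {"xyz": [0, 0, 0], "angular": [0, 0, 0], "claw": 0.6}], "force": 25}}

```text
t: 4.0
eef_pos: [0.4491, -0.1781, 0.1889]
ee_rot: [-3.14, -0.0, -1.47]
force: [4.6, -0.2, -1.8]
width: 0.0088
gripper_force: 25.0
```

Emit:
{"method": "servo_tool", "body": {"targets": [{"xyz": [0, 0, 0], "angular": [0, 0, 0], "claw": 1.8}, {"xyz": [0, -0.1, 0], "angular": [0, 0, 0], "claw": 1.8}, {"xyz": [0, 0, 0.4], "angular": [0, 0, 0], "claw": 1.8}, {"xyz": [0, 0, 0.3], "angular": [0, 0, 0], "claw": 1.8}]}}

```text
t: 4.4
eef_pos: [0.4488, -0.178, 0.1811]
ee_rot: [3.141, 0.0, -1.47]
force: [-0.0, 0.3, 0.4]
width: 0.0178
gripper_force: 0.0
```

Emit:
{"method": "servo_tool", "body": {"targets": [{"xyz": [0, 0, 0], "angular": [0, 0, 0], "claw": 0.6}, {"xyz": [0, 0, 0], "angular": [0, 0, 0], "claw": 0.6}, {"xyz": [0, 0, 0], "angular": [0, 0, 0], "claw": 0.6}, {"xyz": [0, 0, 0], "angular": [0, 0, 0], "claw": 0.6}], "force": 25}}

```text
t: 4.8
eef_pos: [0.4492, -0.178, 0.1813]
ee_rot: [3.141, 0.0, -1.47]
force: [1.4, -0.0, -4.2]
width: 0.0089
gripper_force: 25.0
```

Run:
```python
import numpy as np
a=np.linspace(.405,1.76,26)
print(np.round(np.c_[a[1:],17*np.diff(np.cos(a)),-17*np.diff(np.sin(a))],2).tolist())
```

```text
[[0.46, -0.39, -0.84], [0.51, -0.43, -0.81], [0.57, -0.47, -0.79], [0.62, -0.52, -0.76], [0.68, -0.56, -0.73], [0.73, -0.6, -0.7], [0.78, -0.63, -0.67], [0.84, -0.67, -0.63], [0.89, -0.7, -0.6], [0.95, -0.73, -0.56], [1.0, -0.76, -0.52], [1.06, -0.79, -0.48], [1.11, -0.81, -0.43], [1.16, -0.84, -0.39], [1.22, -0.86, -0.34], [1.27, -0.87, -0.29], [1.33, -0.89, -0.25], [1.38, -0.9, -0.2], [1.43, -0.91, -0.15], [1.49, -0.92, -0.1], [1.54, -0.92, -0.05], [1.6, -0.92, -0.0], [1.65, -0.92, 0.05], [1.71, -0.92, 0.1], [1.76, -0.91, 0.15]]
```

Emit:
{"method": "servo_tool", "body": {"targets": [{"xyz": [0, -0.39, -0.84], "angular": [0, 0, 0], "claw": 0.6}, {"xyz": [0, -0.43, -0.81], "angular": [0, 0, 0], "claw": 0.6}, {"xyz": [0, -0.47, -0.79], "angular": [0, 0, 0], "claw": 0.6}, {"xyz": [0, -0.52, -0.76], "angular": [0, 0, 0], "claw": 0.6}, {"xyz": [0, -0.56, -0.73], "angular": [0, 0, 0], "claw": 0.6}, {"xyz": [0, -0.6, -0.7], "angular": [0, 0, 0], "claw": 0.6}, {"xyz": [0, 0, 0], "angular": [0, 0, 0], "claw": 0.6}]}}

```text
t: 5.5
eef_pos: [0.4796, -0.1749, 0.2291]
ee_rot: [-3.141, -0.0, -1.47]
force: [-2.8, 2.7, 3.2]
width: 0.0087
gripper_force: 25.0
```

Emit:
{"method": "servo_tool", "body": {"targets": [{"xyz": [0, -0.63, -0.67], "angular": [0, 0, 0], "claw": 0.6}, {"xyz": [0, -0.67, -0.63], "angular": [0, 0, 0], "claw": 0.6}, {"xyz": [0, -0.7, -0.6], "angular": [0, 0, 0], "claw": 0.6}, {"xyz": [0, -0.73, -0.56], "angular": [0, 0, 0], "claw": 0.6}, {"xyz": [0, -0.76, -0.52], "angular": [0, 0, 0], "claw": 0.6}, {"xyz": [0, -0.79, -0.48], "angular": [0, 0, 0], "claw": 0.6}, {"xyz": [0, -0.81, -0.43], "angular": [0, 0, 0], "claw": 0.6}, {"xyz": [0, 0, 0], "angular": [0, 0, 0], "claw": 0.6}]}}

```text
t: 6.3
eef_pos: [0.5304, -0.1698, 0.2685]
ee_rot: [-3.141, -0.0, -1.47]
force: [-5.5, 4.0, 7.3]
width: 0.0093
gripper_force: 25.0
```

Emit:
{"method": "servo_tool", "body": {"targets": [{"xyz": [-0.1, -0.84, -0.49], "angular": [0, 0, 0], "claw": 0.6}, {"xyz": [0, -0.86, -0.36], "angular": [0, 0, 0], "claw": 0.6}, {"xyz": [0, -0.87, -0.29], "angular": [0, 0, 0], "claw": 0.6}, {"xyz": [0, -0.89, -0.25], "angular": [0, 0, 0], "claw": 0.6}, {"xyz": [0, -0.9, -0.2], "angular": [0, 0, 0], "claw": 0.6}, {"xyz": [0, -0.91, -0.15], "angular": [0, 0, 0], "claw": 0.6}, {"xyz": [0, -0.92, -0.1], "angular": [0, 0, 0], "claw": 0.6}, {"xyz": [0, -0.92, -0.05], "angular": [0, 0, 0], "claw": 0.6}, {"xyz": [0, 0, 0], "angular": [0, 0, 0], "claw": 0.6}]}}

```text
t: 7.2
eef_pos: [0.6026, -0.162, 0.2865]
ee_rot: [-3.139, -0.001, -1.47]
force: [1.4, -4.1, 3.9]
width: 0.0089
gripper_force: 25.0
```

Emit:
{"method": "servo_tool", "body": {"targets": [{"xyz": [0.05, -0.92, 0.0], "angular": [0, 0, 0], "claw": 0.6}, {"xyz": [0, -0.92, 0.06], "angular": [0, 0, 0], "claw": 0.6}, {"xyz": [0, -0.92, 0.1], "angular": [0, 0, 0], "claw": 0.6}, {"xyz": [0, -0.4, 0.1], "angular": [0, 0, 0], "claw": 0.6}, {"xyz": [0, 0, 0], "angular": [0, 0, 0], "claw": 0.6}, {"xyz": [0, 0, 0], "angular": [0, 0, 0], "claw": 0.6}]}}

```text
t: 7.8
eef_pos: [0.6333, -0.1589, 0.283]
ee_rot: [-3.139, -0.0, -1.47]
force: [2.5, -2.1, 2.3]
width: 0.009
gripper_force: 25.0
```

Run:
```python
from h import *
np.set_printoptions(precision=4,suppress=True)
print(monitor.get_state()["eef_pos"],monitor.get_state()["force"])
b=grab("scene");S=b
h=cv2.cvtColor(b["color"],cv2.COLOR_BGR2HSV);m=cv2.inRange(h,(0,120,60),(6,255,255))|cv2.inRange(h,(174,120,60),(180,255,255))
m[:,:200]=0;m[:,340:]=0;m[:60]=0
ys,xs=np.nonzero(m);print(xs.min(),xs.max(),ys[xs==xs.min()],ys[xs==xs.max()])
y=np.radians(5.85);R=np.array([[np.cos(y),-np.sin(y)],[np.sin(y),np.cos(y)]]);hg=np.array([.6041,-.1618])
for a in(1.65,1.7,1.75,1.8,1.85):
    print(a,proj(S,[np.r_[hg+R@[-.17*np.cos(a),s],.111+.17*np.sin(a)] for s in(-.06,.06)]).round(1).tolist())
```

```text
[ 0.6333 -0.1589  0.283 ] [ 2.4753 -2.1388  2.314 ]
206 291 [181] [162 163]
1.65 [[244.6, 152.9], [291.8, 156.7]]
1.7 [[243.5, 154.9], [291.0, 158.8]]
1.75 [[242.4, 157.1], [290.1, 161.1]]
1.8 [[241.3, 159.4], [289.3, 163.5]]
1.85 [[240.3, 161.9], [288.5, 166.0]]
```

Emit:
{"method": "servo_tool", "body": {"targets": [{"xyz": [0, 0, 0], "angular": [0, 0, 0], "claw": 3.5}, {"xyz": [0, 0, 0], "angular": [0, 0, 0], "claw": 3.5}, {"xyz": [0, 0, 0], "angular": [0, 0, 0], "claw": 3.5}, {"xyz": [0, 0, -2], "angular": [0, 0, 0], "claw": 3.5}, {"xyz": [0, 0, -3], "angular": [0, 0, 0], "claw": 3.5}, {"xyz": [0, 0, -2], "angular": [0, 0, 0], "claw": 3.5}, {"xyz": [-4.86, 1.14, 0], "angular": [0, 0, -3.1], "claw": 7}, {"xyz": [-4.86, 1.14, 0], "angular": [0, 0, -3.1], "claw": 7}, {"xyz": [-4.86, 1.14, 0], "angular": [0, 0, -3.1], "claw": 7}, {"xyz": [-4.86, 1.14, 0], "angular": [0, 0, 0], "claw": 7}, {"xyz": [-4.86, 1.14, 0], "angular": [0, 0, 0], "claw": 7}, {"xyz": [-4.86, 1.14, 0], "angular": [0, 0, 0], "claw": 7}, {"xyz": [-4.86, 1.14, 0], "angular": [0, 0, 0], "claw": 7}, {"xyz": [-4.86, 1.14, 0], "angular": [0, 0, 0], "claw": 7}, {"xyz": [0, 0, 0], "angular": [0, 0, 0], "claw": 7}]}}

```text
t: 9.35
eef_pos: [0.4546, 0.2035, 0.3532]
ee_rot: [-3.141, 0.001, -1.302]
force: [0.1, -0.3, 0.3]
width: 0.0696
gripper_force: 0.0
```

Run:
```python
from h import *
a=grab("top")["color"];b=grab("scene")["color"]
cv2.imwrite("pics/t2.png",a);cv2.imwrite("pics/s2.png",b)
o=np.zeros((600,800,3),np.uint8)
o[:400,:400]=cv2.resize(a[150:250,325:425],None,fx=4,fy=4,interpolation=2);o[:400,400:]=cv2.resize(b[140:240,230:330],None,fx=4,fy=4,interpolation=2)
o[400:600,0:400]=cv2.resize(b[170:250,360:520],None,fx=2.5,fy=2.5,interpolation=2)
t0=cv2.imread("pics/top0.png");o[400:600,400:]=cv2.resize(t0[185:235,190:290],None,fx=4,fy=4,interpolation=2)
cv2.imwrite("pics/c2.png",o)
```

```text
(no output)
```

View pics/c2.png

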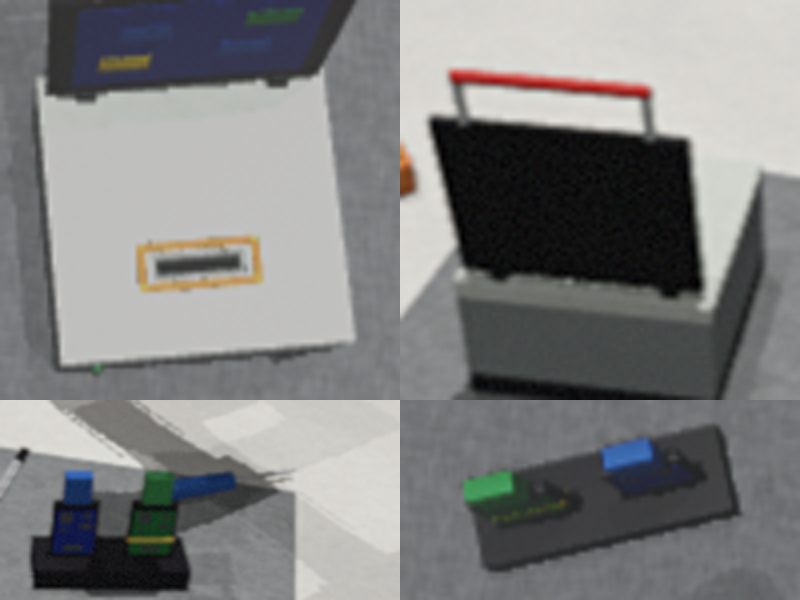

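The screen stands up and is released, bar from (452,75) to (650,92) in the scene half. In the top half the orange frame spans about (137,237)–(262,290). The green grip's top is at about (490,488) and the rack is undisturbed.

Run:
```python
from h import *
np.set_printoptions(precision=4,suppress=True)
T=grab("top");S=grab("scene")
h=cv2.cvtColor(T["color"],cv2.COLOR_BGR2HSV)
m=cv2.inRange(h,(7,70,90),(22,255,255));m[:200]=0;m[235:]=0;m[:,:350]=0;m[:,400:]=0
r=cv2.minAreaRect(np.argwhere(m)[:,::-1].astype(np.float32));print(r)
g=T["color"][200:235,350:400].astype(int).max(2);
P=onplane(T,cv2.boxPoints(r),.1);print(P,P.mean(0),np.linalg.norm(P-np.roll(P,-1,0),axis=1))
cnt=np.argwhere(g<110)[:,::-1]+[350,200];r2=cv2.minAreaRect(cnt.astype(np.float32));print("dark",r2,onplane(T,[r2[0],cnt.mean(0)],.1))
red=cv2.inRange(h,(0,140,80),(6,255,255))|cv2.inRange(h,(174,140,80),(180,255,255));red[:60]=0;red[180:]=0;red[:,:330]=0;red[:,:330]=0;red[:,425:]=0
ys,xs=np.nonzero(red);print("red",len(xs),xs.min(),xs.max(),ys.min(),ys.max(),xs.mean(),ys.mean())
hs=cv2.cvtColor(S["color"],cv2.COLOR_BGR2HSV);rs=cv2.inRange(hs,(0,140,80),(6,255,255))|cv2.inRange(hs,(174,140,80),(180,255,255));rs[:140]=0;rs[180:]=0;rs[:,:235]=0;rs[:,305:]=0
ys2,xs2=np.nonzero(rs);print(xs2.min(),xs2.max(),xs2.mean(),ys2.mean())
if len(xs):print(tri(T,[(xs.mean(),ys.mean())],S,[(xs2.mean(),ys2.mean())]))
c=np.array([.5295,-.1695]);y=np.radians(5.85);print("slot from box",c-.035*np.array([np.cos(y),np.sin(y)]))
```

```text
((374.3470153808594, 215.5117645263672), (12.118048667907715, 30.985387802124023), 85.60128784179688)
[[ 0.5062 -0.134   0.1   ]
 [ 0.5139 -0.2102  0.1   ]
 [ 0.484  -0.2123  0.1   ]
 [ 0.4764 -0.1365  0.1   ]] [ 0.4951 -0.1733  0.1   ] [0.0766 0.03   0.0762 0.03  ]
dark ((374.0173034667969, 215.7069091796875), (3.238774061203003, 20.180051803588867), 85.2363510131836) [[ 0.4946 -0.1724  0.1   ]
 [ 0.4946 -0.1721  0.1   ]]
red 255 348 409 134 142 379.29411764705884 137.9607843137255
243 291 266.48571428571427 160.53333333333333
[[ 0.6333 -0.1593  0.2737  0.0018]]
slot from box [ 0.4947 -0.1731]
```

Emit:
{"method": "servo_tool", "body": {"targets": [{"xyz": [0, -2.5, 1], "angular": [0, 0, 0], "claw": 5}, {"xyz": [-0.1, -2.55, 3.5], "angular": [0, 0, 0], "claw": 5}, {"xyz": [0, 0, 4], "angular": [0, 0, 0], "claw": 5}, {"xyz": [0, 0, 4], "angular": [0, 0, 0], "claw": 5}, {"xyz": [0, 0, 3], "angular": [0, 0, 0], "claw": 5}, {"xyz": [0, 0, 0], "angular": [0, 0, 0], "claw": 5}, {"xyz": [0, 0, 0], "angular": [0, 0, 0], "claw": 5}]}}

```text
t: 10.25
eef_pos: [0.5067, 0.2124, 0.1986]
ee_rot: [3.141, -0.001, -1.309]
force: [0.5, -0.8, 1.3]
width: 0.05
gripper_force: 0.0
```

Run:
```python
from h import *
b=grab("scene");c=b["color"]
p=monitor.get_state()["eef_pos"]
q=[p+[0,0,-.022]];q+=[[p[0],p[1],.139]];print(p,proj(b,q))
cv2.imwrite("pics/c3.png",cv2.resize(c[140:260,340:500],None,fx=4,fy=4,interpolation=2))
```

```text
[0.50705992 0.21306756 0.19968766] [[423.08260306 187.52241499]
 [421.24410385 199.68802768]]
```

View pics/c3.png

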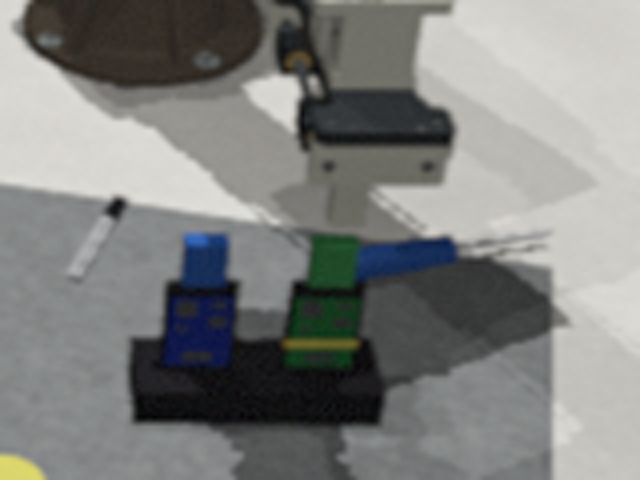

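The scene crop shows the finger at (347,205) above the green grip at (335,260), slightly off the target as computed. I shift about 6 mm and descend.

Emit:
{"method": "servo_tool", "body": {"targets": [{"xyz": [-0.55, 0.3, 1], "angular": [0, 0, 0], "claw": 5}, {"xyz": [0, 0, 2], "angular": [0, 0, 0], "claw": 5}, {"xyz": [0, 0, 2], "angular": [0, 0, 0], "claw": 5}, {"xyz": [0, 0, 1.5], "angular": [0, 0, 0], "claw": 5}, {"xyz": [0, 0, 0.7], "angular": [0, 0, 0], "claw": 5}, {"xyz": [0, 0, 0], "angular": [0, 0, 0], "claw": 5}, {"xyz": [0, 0, 0], "angular": [0, 0, 0], "claw": 5}]}}

```text
t: 11.0
eef_pos: [0.5018, 0.2185, 0.127]
ee_rot: [-3.14, 0.0, -1.307]
force: [-0.3, -0.3, -0.1]
width: 0.0496
gripper_force: 0.0
```

Emit:
{"method": "servo_tool", "body": {"targets": [{"xyz": [0, 0, 0], "angular": [0, 0, 0], "claw": 1}, {"xyz": [0, 0, 0], "angular": [0, 0, 0], "claw": 1}, {"xyz": [0, 0, 0], "angular": [0, 0, 0], "claw": 1}, {"xyz": [0, 0, 0], "angular": [0, 0, 0], "claw": 1}, {"xyz": [0, 0, 0], "angular": [0, 0, 0], "claw": 1}], "force": 8}}

```text
t: 11.5
eef_pos: [0.5014, 0.218, 0.1262]
ee_rot: [-3.141, 0.0, -1.308]
force: [0.1, -0.0, 0.6]
width: 0.0155
gripper_force: 0.0
```

Emit:
{"method": "servo_tool", "body": {"targets": [{"xyz": [0, 0, 0], "angular": [0, 0, 0], "claw": 1}, {"xyz": [0, 0, 0], "angular": [0, 0, 0], "claw": 1}], "force": 8}}

```text
t: 11.7
eef_pos: [0.5014, 0.218, 0.1261]
ee_rot: [-3.141, -0.0, -1.308]
force: [-0.3, -0.7, 1.0]
width: 0.0138
gripper_force: 8.0
```

Emit:
{"method": "servo_tool", "body": {"targets": [{"xyz": [0, 0, -0.2], "angular": [0, 0, 0], "claw": 1}, {"xyz": [0, 0, -1], "angular": [0, 0, 0], "claw": 1}, {"xyz": [0, 0, -1], "angular": [0, 0, 0], "claw": 1}, {"xyz": [0, 0, -1], "angular": [0, 0, 0], "claw": 1}], "force": 30}}

```text
t: 12.1
eef_pos: [0.5013, 0.2179, 0.1592]
ee_rot: [3.142, -0.0, -1.308]
force: [-0.4, 0.8, -1.1]
width: 0.0138
gripper_force: 30.0
```

Emit:
{"method": "servo_tool", "body": {"targets": [{"xyz": [0, 0, -2.2], "angular": [0, 0, 0], "claw": 1}, {"xyz": [0, 0, -3], "angular": [0, 0, 0], "claw": 1}, {"xyz": [0, 0, -3], "angular": [0, 0, 0], "claw": 1}, {"xyz": [0, 0, -3], "angular": [0, 0, 0], "claw": 1}, {"xyz": [0, 0, -3], "angular": [0, 0, 0], "claw": 1}, {"xyz": [1.7, 0.6, 0], "angular": [0, 0, 0], "claw": 1}, {"xyz": [3, 0.85, 0], "angular": [0, 0, 0], "claw": 1}, {"xyz": [3, 0.85, 0], "angular": [0, 0, 0], "claw": 1}, {"xyz": [3, 0.85, 0], "angular": [0, 0, 0], "claw": 1}, {"xyz": [3, 0.85, 0], "angular": [0, 0, 0], "claw": 1}, {"xyz": [3, 0.85, 0], "angular": [0, 0, 0], "claw": 1}, {"xyz": [3, 0.85, 0], "angular": [0, 0, 0], "claw": 1}, {"xyz": [3, 0.85, 0], "angular": [0, 0, 0], "claw": 1}, {"xyz": [3, 0.85, 0], "angular": [0, 0, 0], "claw": 1}, {"xyz": [3, 0.85, 0], "angular": [0, 0, 0], "claw": 1}, {"xyz": [3, 0.85, 0], "angular": [0, 0, 0], "claw": 1}, {"xyz": [3, 0.85, 0], "angular": [0, 0, 0], "claw": 1}, {"xyz": [2.4, 0.8, 0], "angular": [0, 0, 3], "claw": 1}, {"xyz": [0, 0, 0], "angular": [0, 0, 3.4], "claw": 1}, {"xyz": [0, 0, 0], "angular": [0, 0, 3], "claw": 1}]}}

```text
t: 14.1
eef_pos: [0.4931, -0.1693, 0.3002]
ee_rot: [3.141, 0.0, -1.476]
force: [0.6, -0.5, -1.2]
width: 0.0139
gripper_force: 30.0
```

Emit:
{"method": "servo_tool", "body": {"targets": [{"xyz": [0, 0, 0], "angular": [0, 0, 0], "claw": 1}, {"xyz": [0, 0, 0], "angular": [0, 0, 0], "claw": 1}]}}

```text
t: 14.3
eef_pos: [0.4936, -0.1683, 0.3003]
ee_rot: [-3.142, 0.0, -1.47]
force: [0.1, 0.2, -1.0]
width: 0.0137
gripper_force: 30.0
```

Run:
```python
from h import *
s=monitor.get_state();print(s["eef_pos"],s["ee_rot"],s["width"])
a=grab("top");b=grab("scene")
o=np.hstack([cv2.resize(a["color"][150:250,325:425],None,fx=4,fy=4,interpolation=2),cv2.resize(b["color"][90:190,240:340],None,fx=4,fy=4,interpolation=2)])
cv2.imwrite("pics/c4.png",o)
```

```text
[ 0.49361181 -0.16826906  0.30025922] [-3.14156149e+00  1.34508323e-04 -1.47042289e+00] 0.013653187868880931
```

View pics/c4.png

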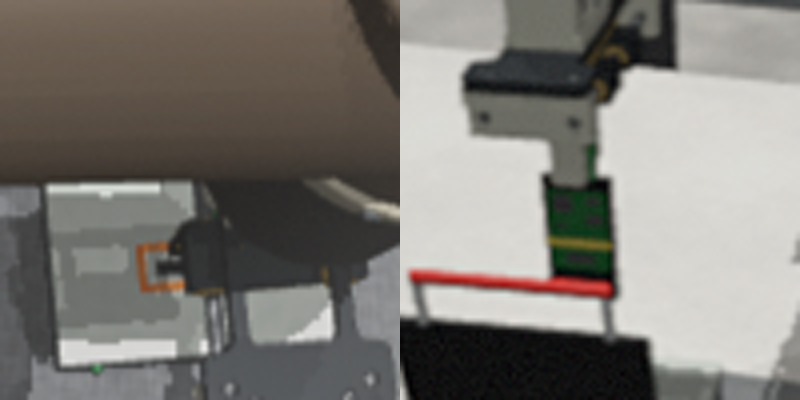

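The scene half shows the board held upright, yellow line from (549,243) to (612,245), lower edge behind the red bar. The top half shows the slot partly hidden by the gripper at (165,265).

```bash
cat > m.py <<'E'
from h import *
np.set_printoptions(precision=4,suppress=True)
s=monitor.get_state();p=s["eef_pos"]
S=grab("scene")
h=cv2.cvtColor(S["color"],cv2.COLOR_BGR2HSV);m=cv2.inRange(h,(20,80,70),(36,255,255));m[:,:265]=0;m[:,:250]=0;m[:,300:]=0;m[:100]=0;m[185:]=0
k,l,st,ce=cv2.connectedComponentsWithStats(m);i=1+np.argmax(st[1:,4]);ys,xs=np.nonzero(l==i);print(st[i])
v=np.polyfit(xs,ys,1);x0,x1=xs.min()-.5,xs.max()+.5
uv=[(x0,np.polyval(v,x0)),((x0+x1)/2,np.polyval(v,(x0+x1)/2)),(x1,np.polyval(v,x1))]
y=np.radians(5.7);n=np.array([np.cos(y),np.sin(y),0]);e=np.array([-np.sin(y),np.cos(y),0])
c,d=ray(S,uv);o=p+n*.004
X=c+d*(((o-c)@n)/(d@n))[:,None]
sl=np.array([.4947,-.1730,.1])
print("tcp",p,s["ee_rot"],"F",s["force"])
print("line",X);print("len",np.linalg.norm(X[0]-X[2]),"in-hand dy",(X[1]-p)@e,"dz",X[1,2]-p[2])
print("tcp rel slot n,e",(p-sl)@n,(p-sl)@e,"line rel slot e",(X[1]-sl)@e)
E
python3 m.py
```

```text
[277 149  16   4  42]
tcp [ 0.4938 -0.1681  0.3002] [-3.1414  0.0001 -1.4704] F [ 1.2319 -0.2473 -0.8059]
line [[ 0.5001 -0.1901  0.2271]
 [ 0.4978 -0.1675  0.2264]
 [ 0.4955 -0.1449  0.2257]]
len 0.045424321434101675 in-hand dy 0.00019932726962051478 dz -0.07382527843352366
tcp rel slot n,e -0.0003701907883483863 0.00499769914824435 line rel slot e 0.005197026417864865
```

Emit:
{"method": "servo_tool", "body": {"targets": [{"xyz": [0.5, 0, 1], "angular": [0, 0, 0], "claw": 1}, {"xyz": [0, 0, 2], "angular": [0, 0, 0], "claw": 1}, {"xyz": [0, 0, 2], "angular": [0, 0, 0], "claw": 1}, {"xyz": [0, 0, 1.5], "angular": [0, 0, 0], "claw": 1}, {"xyz": [0, 0, 0.8], "angular": [0, 0, 0], "claw": 1}, {"xyz": [0, 0, 0], "angular": [0, 0, 0], "claw": 1}, {"xyz": [0, 0, 0], "angular": [0, 0, 0], "claw": 1}, {"xyz": [0, 0, 0], "angular": [0, 0, 0], "claw": 1}]}}

```text
t: 15.25
eef_pos: [0.495, -0.1733, 0.2279]
ee_rot: [-3.14, -0.0, -1.472]
force: [0.8, -0.1, -1.1]
width: 0.014
gripper_force: 30.0
```

```bash
python3 m.py
python3 - <<'E'
from h import *
a=grab("top");b=grab("scene")
o=np.hstack([cv2.resize(a["color"][190:240,340:410],None,fx=8,fy=8,interpolation=2)[:400,:400],cv2.resize(b["color"][110:210,240:340],None,fx=4,fy=4,interpolation=2)])
cv2.imwrite("pics/c5.png",o)
E
```

```text
[291 127   5   3   7]
tcp [ 0.495  -0.1733  0.2279] [-3.1402 -0.0003 -1.4717] F [ 0.8294 -0.0987 -1.0922]
line [[ 0.4963 -0.1456  0.2979]
 [ 0.4956 -0.139   0.2965]
 [ 0.495  -0.1323  0.2951]]
len 0.013703877676989915 in-hand dy 0.03409270027184903 dz 0.06867073837317728
tcp rel slot n,e 0.00029788684785311115 -0.00030291068686645687 line rel slot e 0.03378978958498258
```

View pics/c5.png

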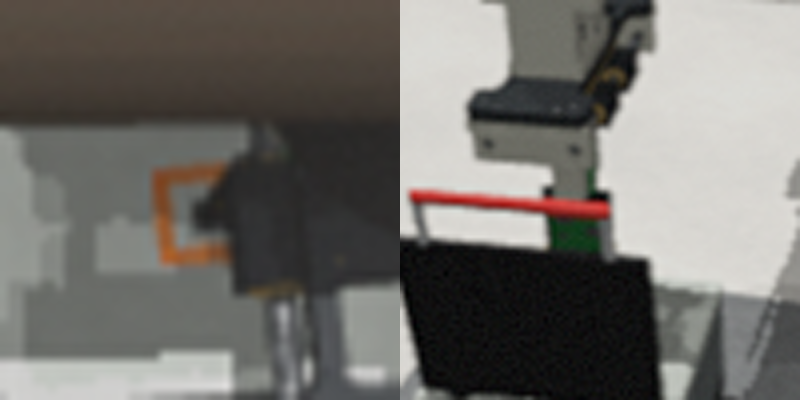

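The line is now behind the screen (the detection there was spurious). In the top half the board's lower left corner is at (200,213), over the slot's end inside the frame. I go down slowly, watching the force.

Emit:
{"method": "servo_tool", "body": {"targets": [{"xyz": [0, 0, 0.3], "angular": [0, 0, 0], "claw": 1}, {"xyz": [0, 0, 0.3], "angular": [0, 0, 0], "claw": 1}, {"xyz": [0, 0, 0.3], "angular": [0, 0, 0], "claw": 1}, {"xyz": [0, 0, 0], "angular": [0, 0, 0], "claw": 1}]}}

```text
t: 15.8
eef_pos: [0.4942, -0.1731, 0.2174]
ee_rot: [3.141, 0.0, -1.472]
force: [-0.1, -0.1, 0.1]
width: 0.0136
gripper_force: 30.0
```

Emit:
{"method": "servo_tool", "body": {"targets": [{"xyz": [0, 0, 0.2], "angular": [0, 0, 0], "claw": 1}, {"xyz": [0, 0, 0.1], "angular": [0, 0, 0], "claw": 1}, {"xyz": [0, 0, 0], "angular": [0, 0, 0], "claw": 1}]}}

```text
t: 16.1
eef_pos: [0.4944, -0.1732, 0.2149]
ee_rot: [3.141, 0.0, -1.472]
force: [0.4, 0.3, -0.9]
width: 0.0139
gripper_force: 30.0
```

Edge at about z = 0.097, no contact yet.

Emit:
{"method": "servo_tool", "body": {"targets": [{"xyz": [0, 0, 0.2], "angular": [0, 0, 0], "claw": 1}, {"xyz": [0, 0, 0.1], "angular": [0, 0, 0], "claw": 1}, {"xyz": [0, 0, 0], "angular": [0, 0, 0], "claw": 1}]}}

```text
t: 16.4
eef_pos: [0.4944, -0.1732, 0.2119]
ee_rot: [3.141, 0.0, -1.472]
force: [-0.6, -1.4, -0.6]
width: 0.0137
gripper_force: 30.0
```

Emit:
{"method": "servo_tool", "body": {"targets": [{"xyz": [0, 0, 0.2], "angular": [0, 0, 0], "claw": 1}, {"xyz": [0, 0, 0.1], "angular": [0, 0, 0], "claw": 1}, {"xyz": [0, 0, 0], "angular": [0, 0, 0], "claw": 1}]}}

```text
t: 16.7
eef_pos: [0.4944, -0.1731, 0.2088]
ee_rot: [3.141, 0.0, -1.472]
force: [0.1, 1.0, -0.3]
width: 0.0135
gripper_force: 30.0
```

Emit:
{"method": "servo_tool", "body": {"targets": [{"xyz": [0, 0, 0.2], "angular": [0, 0, 0], "claw": 1}, {"xyz": [0, 0, 0.2], "angular": [0, 0, 0], "claw": 1}, {"xyz": [0, 0, 0.2], "angular": [0, 0, 0], "claw": 1}, {"xyz": [0, 0, 0], "angular": [0, 0, 0], "claw": 1}]}}

```text
t: 17.1
eef_pos: [0.4943, -0.1731, 0.2027]
ee_rot: [3.141, 0.0, -1.472]
force: [0.1, -0.0, -0.3]
width: 0.014
gripper_force: 30.0
```

Emit:
{"method": "servo_tool", "body": {"targets": [{"xyz": [0, 0, 0.2], "angular": [0, 0, 0], "claw": 1}, {"xyz": [0, 0, 0.2], "angular": [0, 0, 0], "claw": 1}, {"xyz": [0, 0, 0.2], "angular": [0, 0, 0], "claw": 1}, {"xyz": [0, 0, 0], "angular": [0, 0, 0], "claw": 1}]}}

```text
t: 17.5
eef_pos: [0.4943, -0.1732, 0.1967]
ee_rot: [3.141, 0.0, -1.472]
force: [0.1, 0.1, -0.8]
width: 0.0138
gripper_force: 30.0
```

Emit:
{"method": "servo_tool", "body": {"targets": [{"xyz": [0, 0, 0.25], "angular": [0, 0, 0], "claw": 1}, {"xyz": [0, 0, 0.25], "angular": [0, 0, 0], "claw": 1}, {"xyz": [0, 0, 0.25], "angular": [0, 0, 0], "claw": 1}, {"xyz": [0, 0, 0.25], "angular": [0, 0, 0], "claw": 1}, {"xyz": [0, 0, 0], "angular": [0, 0, 0], "claw": 1}]}}

```text
t: 18.0
eef_pos: [0.4943, -0.1732, 0.1866]
ee_rot: [3.141, 0.0, -1.472]
force: [-0.2, 0.3, -0.9]
width: 0.014
gripper_force: 30.0
```

Emit:
{"method": "servo_tool", "body": {"targets": [{"xyz": [0, 0, 0.25], "angular": [0, 0, 0], "claw": 1}, {"xyz": [0, 0, 0.25], "angular": [0, 0, 0], "claw": 1}, {"xyz": [0, 0, 0.25], "angular": [0, 0, 0], "claw": 1}, {"xyz": [0, 0, 0.25], "angular": [0, 0, 0], "claw": 1}, {"xyz": [0, 0, 0], "angular": [0, 0, 0], "claw": 1}]}}

```text
t: 18.5
eef_pos: [0.4943, -0.1731, 0.1766]
ee_rot: [3.141, 0.0, -1.472]
force: [-0.3, 0.3, -0.9]
width: 0.0137
gripper_force: 30.0
```

Emit:
{"method": "servo_tool", "body": {"targets": [{"xyz": [0, 0, 0.2], "angular": [0, 0, 0], "claw": 1}, {"xyz": [0, 0, 0.13], "angular": [0, 0, 0], "claw": 1}, {"xyz": [0, 0, 0], "angular": [0, 0, 0], "claw": 1}, {"xyz": [0, 0, 0], "angular": [0, 0, 0], "claw": 1}]}}

```text
t: 18.9
eef_pos: [0.4945, -0.1732, 0.1738]
ee_rot: [-3.142, -0.0, -1.472]
force: [-0.3, -0.4, -1.3]
width: 0.014
gripper_force: 30.0
```

Run:
```python
from h import *
s=monitor.get_state();print(s["eef_pos"],s["force"],s["qd"].round(4))
a=grab("top");b=grab("scene")
o=np.hstack([cv2.resize(a["color"][190:240,340:410],None,fx=8,fy=8,interpolation=2)[:400,:400],cv2.resize(b["color"][130:230,240:340],None,fx=4,fy=4,interpolation=2)])
cv2.imwrite("pics/c6.png",o)
```

```text
[ 0.49454612 -0.17319053  0.17378825] [-0.25445984 -0.36063928 -1.28378111] [-0.0013 -0.0012  0.0021  0.0007 -0.0012 -0.0007]
```

View pics/c6.png

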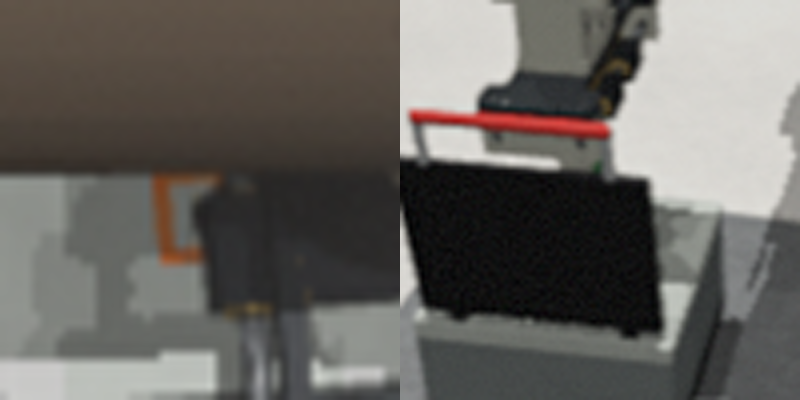

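The board is in the slot, with the arm hiding its line from both cameras. From the hand height, the line should be level with the top to within about 1 mm. Forces are near zero and the screen's bar is unchanged, at (412,117) to (608,130) in the scene half.

```bash
python3 -c "
from station import order
print(order.job_done())"
```

```text
the job is handed in; nothing more can be done
None
```

Job handed in: the screen stands at about 100 degrees and the green board is held in the slot. Its yellow line is level with the scanner's top to about 1 mm, worked out from the hand height because both cameras' view of the line was blocked.

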